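Free a jammed tube block from a block heater and stand it in the kidney dish

TASK

Lift the clear cover off the block heater and stand it upright on the free cart top. Holding its black grip, rock the jammed tube block over to the heater's left and then to its right, working it up out of the sloped well until it is loose, and draw it out without lifting or dragging the heater. Stand the block upright in the kidney dish and put the cover back over the collar, flush on the deck, leaving everything else on the cart where it is.

Things in the scene. Friction and masses are not known exactly. Their poses are not given: they have to be found in the camera images.
- heater: White sloped console, unplugged, standing loose on four rubber feet: 158 mm deep (x), 180 wide (y), 92 high at the back and 36 at the front, 1.4 kg. Origin: centre of its underside on the cart top; x to its back, away from the robot, y to its left, z up. Its deck slopes 25 degrees, low edge to the front, facing the robot.
- well: Rectangular well in the heater's deck, part of the heater. Origin: centre of its mouth, level with the deck (64 mm above the cart top). z points out of the well at a right angle to the deck (25 degrees from vertical, leaning to the heater's front), y to the heater's left, x up the slope. The well is 46 mm (x) by 86 mm (y), 38 mm deep.
- collar_top (a point): Centre of the dark steel collar round the well's mouth, at its upper edge, 6 mm above the deck (axes as the well's). The collar measures 62 mm (x) by 100 mm (y) outside.
- spring_line (a point): Point on the well's axis 14 mm below the deck, midway between the two bowed leaf springs. They press on the block's ends at y = +36 and -36 mm with 17 N each and give way up to 6 mm. Straight up they hold the block with 20 N, more than the heater weighs. Rocked about the well's x axis through this point, the block slips and climbs when raised a few mm a swing. It is loose once 25 mm up.
- block: Aluminium tube block, 40 mm (x) by 72 (y) by 45 high, 0.24 to 0.38 kg, with four holes and a black upright grip, 18 mm (x) by 30 (y), 50 to 100 mm above its underside; it can be taken across the 30 mm with the TCP 80 mm above the underside. Origin: centre of the underside; z up, y along its length. Starts on the well's floor (z = -38 mm in the well's frame), axes as the well's, under the cover.
- grip_top (a point): Centre of the top of the block's grip, 100 mm above the block's underside. Seen in the well's frame it stands at y = 0 when the block is upright; 10 mm to either side is a clear lean.
- cover: Clear plastic open-bottomed box, 80 mm (x) by 118 (y) by 77 high, walls 3.5 mm, 0.14 kg, with a black knob on top, 18 mm (x) by 32 (y), 83 to 115 mm above the rim. Origin: centre of the open rim; z up through the knob, y along its length. Starts on the sloped deck round the collar with 5 mm of play all round, origin and axes at the well's.
- kidney_dish: Stainless kidney dish, 93 mm (x) by 202 (y) by 35 high, loose on the cart top, to the left or to the right of the heater. Origin: centre of its underside; z up, y along its length. Floor 5 mm thick; inside, above the floor, it is free from x = -33 to +26 mm for y within 45 mm, so the block stands best with its length along the dish, centred at x = -4 mm.
- swab_box: Card box, 58 by 98 by 48 mm high, bystander on the other side of the heater from the dish. Origin: centre of its underside. Between it and the heater, near the front, the cart top is free for the cover.
- spray_flask: White bottle with a tall cone cap, 60 mm across, 180 mm high, bystander at the back left of the heater. Origin: centre of its underside.
- needle_box: Card box, 52 by 78 by 40 mm high, bystander at the back right of the heater. Origin: centre of its underside.
- plaster_box: Small card box, 45 by 70 by 32 mm high, bystander to the right of the heater. Origin: centre of its underside.
- oximeter: Clip pulse oximeter, 60 by 33 by 33 mm high, bystander between the robot and the heater. Origin: centre of its underside.

How it is judged (in metres and radians):
On the way, in this order (a step that is already met when the one before it is completed fails the run):
1. the cover stands upright on the cart top, clear of the heater and let go (angle between cover's own z axis and vertical below 0.12 rad and height (world z) of cover below 0.012 m and horizontal distance between cover and heater above 0.1 m and contact force between the fingers and cover below 0.1 N), for 0.2 s.
2. the block, still in the grip of the springs, is leaned over to the heater's left (grip top 8 mm or more to the left in the well's frame) (y of grip_top in the frame of well above 0.008 m and z of block in the frame of well below -0.016 m), for 0.1 s.
3. the block, still in the grip of the springs, is leaned over to the heater's right (grip top 8 mm or more to the right) (y of grip_top in the frame of well below -0.008 m and z of block in the frame of well below -0.016 m), for 0.1 s.
4. the block stands upright on the floor of the kidney dish and is let go (x of block in the frame of kidney_dish between -0.022 and 0.018 m and y of block in the frame of kidney_dish between -0.045 and 0.045 m and z of block in the frame of kidney_dish below 0.012 m and angle between block's own z axis and vertical below 0.15 rad and contact force between the fingers and block below 0.1 N), for 0.2 s.
At the end, for the whole second after the job is handed in: The block stands upright (8 degrees) on the dish floor, within 20 mm of the dish's long axis and 45 mm of its middle; the cover is round the collar, flush on the deck (4 mm in height, 8 mm sideways, 3 degrees); the heater is within 20 mm of its first place; all at rest (all of step 4 and x of cover in the frame of well between -0.008 and 0.008 m and y of cover in the frame of well between -0.008 and 0.008 m and z of cover in the frame of well below 0.004 m and angle between the z axis of cover and the z axis of well, either way round below 0.06 rad and angle between the y axis of cover and the y axis of well, either way round below 0.12 rad and linear speed of each of block, cover below 0.02 m/s and angular speed of each of block, cover below 0.15 rad/s and distance of heater from where it was at the start of the episode below 0.02 m); the robot touches nothing.
It fails at once if the heater is lifted, tipped or dragged (more than 20 mm) (distance of heater from where it was at the start of the episode above 0.02 m).
It fails at once if one of the other things on the cart is pushed away (more than 30 mm) (distance of any of spray_flask, needle_box, plaster_box, oximeter, swab_box from where it was at the start of the episode above 0.03 m).
It also fails if it takes over 72 s, if anything falls off the work surface, if the arm or the gripper's body presses on something with over 40 N, if the wrist force passes 120 N, or if a joint passes its speed limit or range.

ROBOT

A 6-joint arm with a two-finger parallel gripper is mounted at the origin on a cart in front of the work surface, level with it; the furniture and walls round the work are solid. World frame = base frame: x ahead of the robot, y to its left, z up, the work surface at z = 0. Lengths are in m, angles in degrees, forces in N, time in s.
With the tool pointing down it reaches from about 0.3 to 0.75 m from the base axis. Payload 8.5 kg.
Tool frame: the origin (TCP) lies between the finger pads, 19 mm behind the fingertips; this is the grasp point; z points along the fingers, y is the line along which they close (so a half turn about z gives the same grasp; the last joint's range is limited). The gripper opens to 85 mm and grips with 20 to 120 N. Pads are 22 mm wide; open, the fingers measure 114 mm over their backs; the gripper's body (76 mm by 85 mm) begins 54 mm behind the grasp point. The pads swing forward as they close: fully open they stand 13 mm farther back than shut.
Start: joints at [53.44, 21.807, 74.336, -0, 83.858, -12.336], TCP at [0.226, 0.502, 0.25] pointing down, gripper open.
Joint ranges: [-178.18, 178.18], [-50.72, 133.34], [12.68, 142.11], [-81.47, 261.47], [9.98, 163.14], [-165.26, 165.26]. Speed limits (degrees/s): [136.94, 136.94, 180, 180, 180, 180].

INTERFACE

Orientations are given as a 3x3 rotation matrix whose columns are the frame's x, y, z axes.
In Python, from rig import env gives the robot as it stands. The module is installed in compiled form; this text tells all that it offers.
- The arm moves only by the shell command python3 -m pendant 'ROWS' [FORCE]. ROWS is JSON, a list of rows, each a list of 7 numbers: the opening, from 0 (shut) to 1 (fully open), then the shift along the tool's x, y, z in m, then the turn, a rotation vector about the tool's x, y, z in rad. A call has 1 to 5 rows; each row is the pose to reach, as a shift and turn from the pose commanded when the call began, along the tool's axes at that moment; what a row does not reach only later rows make up. A row lasts 1/8 s, in which the tool goes at most 62.5 mm and 10.7 degrees, less where a joint would pass 70% of its speed; a pose out of reach is approached as far as the arm can. A call with a gripper value outside its range is refused whole. The fingers move at their own pace and stop on an object; FORCE is the grip in N (left out, the last holds). Time passes only in rows, so rows that repeat a pose let the fingers close. It gives the time, the measured TCP pose, the force, the opening and the grip force at its end, in the units of the state.
- env.observe(): the state, without advancing time (a new reading comes with each control period).
- env.get_image(name): name is "scene" or "top"; returns a dict with "image" (480x640x3 uint8, blue, green, red), "fx", "fy", "cx", "cy" (pixels), "k1" (the pictures are not rectified: a ray, as slopes to the right and down, at radius r is drawn at 1 + k1 r^2 times it, then the intrinsics apply), "pose" (4x4, takes a point from camera to world coordinates). Camera axes: x right, y up, looking along -z (the intrinsics and any distortion apply to the point x, -y, -z); pixel columns grow to the right and rows downward; lengths in m; the calibration is good to about 2 mm. A picture is of the moment at which its call begins. There is no depth.
- env.close_job(): hands the job in; it is judged then, once.
Trained networks look in the newest picture that a camera, given by its name, has taken for a name from the list of things; names that differ only in an ending like _2 or _b are one class to them, and where a whole thing is asked for, a point or a joint stands for the part that bears it (a point fixed in the world has none). Each returns a list of dicts, best first, with "conf" (0 to 1); they miss things now and then, are a little off and sometimes report something else, mostly with a low value. They report only what shows in the picture. A call takes as long as a camera call.
- env.find_in(camera, thing): "bbox" ([centre column, centre row, width, height] in pixels, round what is visible of it).
- env.trace(camera, thing): "mask" (480x640 bool, what is visible of it) and "bbox" ([centre column, centre row, width, height] in pixels, round what is visible of it).
- env.tip_of(camera, thing): "centre" ([column, row] in pixels: a listed point, or the origin of a listed thing).
The state is a dict: "time_s": time; "q": joint angles; "qvel": joint speeds; "joint_efforts": joint torques, N m; "position": TCP position; "tool_rot": TCP orientation; "ft_force": force on the tool from outside, world axes, zero at the start; "wrist_torque": the same for the moment, N m; "grip_width": finger opening in m; "gripper_force": force on a finger pad.
Only numpy, scipy, OpenCV 4.12 (cv2) and the standard library are available. Lean on these libraries where they do the work, as an engineer would, in place of code of your own. Each camera call takes 0.05 s, during which the arm holds its last target. There are 200 camera calls.

## Working session

There is one attempt and no reset: what is moved stays moved. The work goes in short steps, Python scripts to look and compute and a shell command to move; the robot and the scene stay as the last step left them, time stands still between calls to the robot, and variables do not carry over. Pictures are saved under pics/ and viewed, at most 10 in all, crops included, and the job is handed in when it is done.

```bash
mkdir -p pics; cat > h.py <<'E'
import numpy as np, cv2
from rig import env
np.set_printoptions(precision=4,suppress=True)
def ray(im,uv):
    x=(uv[0]-im["cx"])/im["fx"]; y=(uv[1]-im["cy"])/im["fy"]
    K=np.array([[im["fx"],0,im["cx"]],[0,im["fy"],im["cy"]],[0,0,1.]])
    p=cv2.undistortPoints(np.array([[uv]],float),K,np.array([im["k1"],0,0,0,0.]))[0,0]
    P=np.array(im["pose"]); d=P[:3,:3]@np.array([p[0],-p[1],-1]); return P[:3,3],d
def atz(im,uv,z):
    o,d=ray(im,uv); return o+d*(z-o[2])/d[2]
def proj(im,X):
    P=np.array(im["pose"]); c=P[:3,:3].T@(np.array(X)-P[:3,3]); p=np.array([c[0],-c[1]])/-c[2]
    p=p*(1+im["k1"]*(p@p)); return np.array([im["fx"]*p[0]+im["cx"],im["fy"]*p[1]+im["cy"]])
def tri(a,ua,b,ub):
    A=[];r=[]
    for im,u in((a,ua),(b,ub)):
        o,d=ray(im,u); d=d/np.linalg.norm(d); M=np.eye(3)-np.outer(d,d); A.append(M); r.append(M@o)
    X=np.linalg.lstsq(np.vstack(A),np.hstack(r),rcond=None)[0]
    return X,[np.linalg.norm(proj(im,X)-u) for im,u in((a,ua),(b,ub))]
E
cat > a.py <<'E'
from h import *
S=env.get_image("scene");T=env.get_image("top")
for n,i in(("s",S),("t",T)): cv2.imwrite(f"pics/{n}1.png",i["image"]); print(n,i["pose"],i["fx"],i["k1"])
for n in "heater well collar_top spring_line block grip_top cover kidney_dish swab_box spray_flask needle_box plaster_box oximeter".split():
    a=env.tip_of("scene",n);b=env.tip_of("top",n)
    print(n,[(np.array(k["centre"]),round(k["conf"],2)) for k in a[:2]],[(np.array(k["centre"]),round(k["conf"],2)) for k in b[:2]])
    if a and b:
        print("   ",*tri(S,a[0]["centre"],T,b[0]["centre"]), atz(T,b[0]["centre"],0))
E
python3 a.py
```

```text
s [[ 0.7202  0.4884 -0.4928  0.0694]
 [-0.6938  0.5126 -0.5059 -0.5201]
 [ 0.0056  0.7062  0.708   0.8021]
 [ 0.      0.      0.      1.    ]] 452.9736519833819 -0.021956156766640582
t [[-0.0235  0.9961 -0.0855  0.4128]
 [-0.9994 -0.0254 -0.0214 -0.0105]
 [-0.0234  0.085   0.9961  1.5396]
 [ 0.      0.      0.      1.    ]] 518.0128723532398 -0.08820039329121639
heater [(array([327.3, 264.7]), 0.95)] []
well [] []
collar_top [(array([410.2, 269.3]), 0.61)] []
spring_line [] []
block [] []
grip_top [] [(array([315.4, 289.8]), 0.23)]
cover [(array([331.2, 245. ]), 0.74)] [(array([333.1, 220.8]), 0.71)]
    [ 0.5803 -0.0363  0.0592] [np.float64(0.5837110553680447), np.float64(0.4586481304959325)] [ 0.5859 -0.0364  0.    ]
kidney_dish [(array([204.1, 199.3]), 0.86), (array([328.8, 262.9]), 0.26)] [(array([203.3, 252.9]), 0.86)]
    [ 0.4967  0.3569 -0.0003] [np.float64(1.1581203373995617), np.float64(1.021526605277994)] [0.4994 0.3553 0.    ]
swab_box [(array([410.9, 388. ]), 0.73), (array([411.4, 271.6]), 0.4)] [(array([442.4, 255.5]), 0.65)]
    [ 0.474  -0.3603 -0.009 ] [np.float64(0.23654058809608933), np.float64(0.14857178318161832)] [ 0.4739 -0.3586  0.    ]
spray_flask [(array([292.1, 193.4]), 0.7)] [(array([247. , 184.6]), 0.56), (array([377.8, 184. ]), 0.28)]
    [ 0.7019  0.227  -0.019 ] [np.float64(2.058058829715685), np.float64(1.8846615046654513)] [0.703  0.2207 0.    ]
needle_box [(array([408.7, 271. ]), 0.65)] [(array([376.1, 182. ]), 0.95), (array([318.9, 291.8]), 0.69)]
    [ 0.7047 -0.1723 -0.0168] [np.float64(0.9440705477336241), np.float64(0.7267653744708429)] [ 0.7    -0.1689  0.    ]
plaster_box [(array([400.1, 308.5]), 0.62)] []
oximeter [(array([249.5, 294.2]), 0.97)] [(array([316.5, 289.6]), 0.72)]
    [0.3834 0.0175 0.0049] [np.float64(0.430100582008559), np.float64(0.31602310521038945)] [0.3825 0.0181 0.    ]
```

```bash
python3 - <<'E'
import cv2
a=cv2.imread("pics/s1.png")[150:450,130:530];cv2.imwrite("pics/s1c.png",cv2.resize(a,None,fx=2,fy=2,interpolation=cv2.INTER_CUBIC))
a=cv2.imread("pics/t1.png")[150:350,170:470];cv2.imwrite("pics/t1c.png",cv2.resize(a,None,fx=2.6,fy=2.6,interpolation=cv2.INTER_CUBIC))
E
```

```text
(no output)
```

View pics/s1c.png

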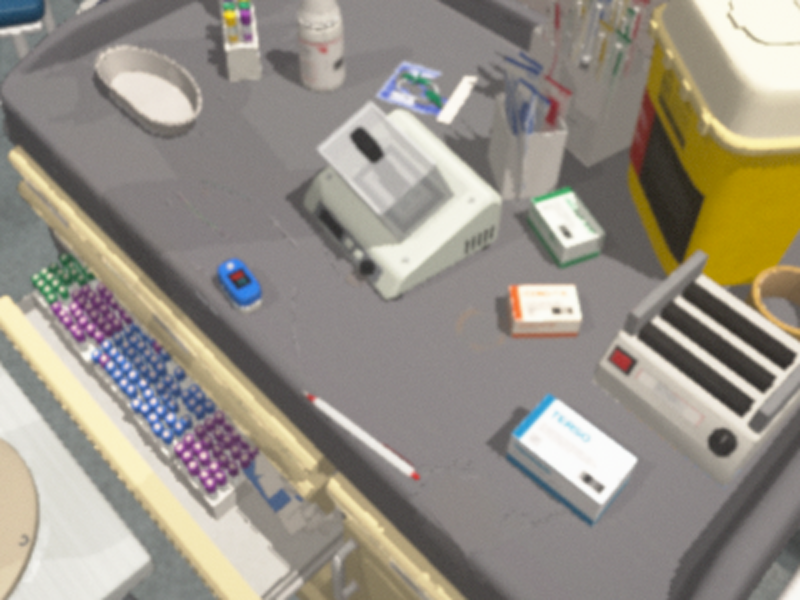

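View pics/t1c.png

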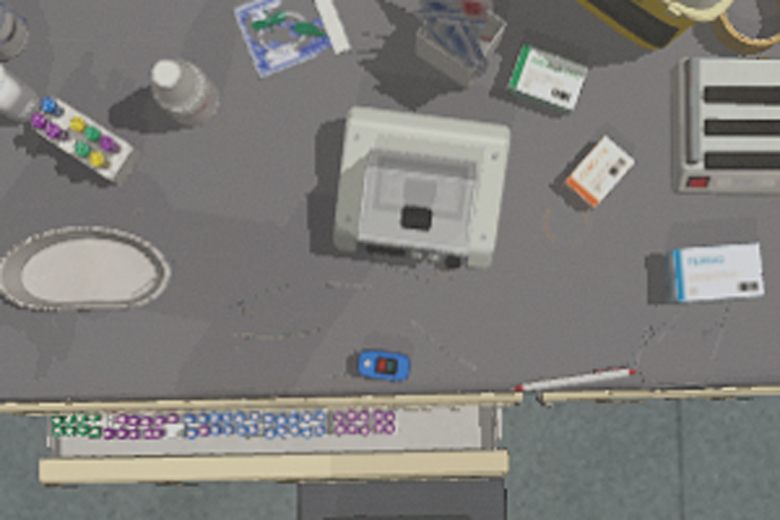

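The scene view shows the heater (yaw slightly negative) with the knob at about full-image (313,222), and the dish on the left. The needle and plaster boxes are on the right, and the space at front right is free. Next I fit the heater and dish silhouettes and triangulate the knob.

```bash
cat > fit.py <<'E'
from h import *
from scipy.optimize import minimize
S=env.get_image("scene");T=env.get_image("top")
def R(y): c,s=np.cos(y),np.sin(y); return np.array([[c,-s,0],[s,c,0],[0,0,1]])
t=np.radians(25); Rt=np.array([[np.cos(t),0,-np.sin(t)],[0,1,0],[np.sin(t),0,np.cos(t)]])
H=np.array([[x,y,z] for y in(-.09,.09) for x,z in((-.079,0),(-.079,.036),(.041,.092),(.079,.092),(.079,0))])
C=np.array([[x,y,z] for x in(-.04,.04) for y in(-.059,.059) for z in(0,.077)])@Rt.T+[-.019,0,.064]
K=np.array([[x,y,z] for x in(-.009,.009) for y in(-.016,.016) for z in(.077,.115)])@Rt.T+[-.019,0,.064]
def mask(im,parts):
    m=np.zeros((480*4,640*4),np.uint8)
    for P in parts:
        h=cv2.convexHull(np.array([proj(im,p)*4 for p in P]).round().astype(np.int32)); cv2.fillConvexPoly(m,h,1)
    return cv2.resize(m*255,(640,480),interpolation=cv2.INTER_AREA)/255.
def best(c,n):
    r=env.trace(c,n); 
    return r[0]["mask"] if r else np.zeros((480,640),bool)
def fit(names,parts,x0):
    M=[]
    for c in("scene","top"):
        ms=[best(c,n) for n in names]; print(c,[m.sum() for m in ms]); M.append(np.any(ms,0))
    def cost(p): return sum(np.abs(mask(im,[q@R(p[2]).T+[p[0],p[1],0] for q in parts])-m).sum()/m.sum() for im,m in zip((S,T),M) if m.sum()>50)
    s=np.array([[0,0,0],[.02,0,0],[0,.02,0],[0,0,.15]])
    r=minimize(cost,x0,method="Nelder-Mead",options=dict(initial_simplex=np.array(x0)+s,xatol=1e-4,fatol=1e-4))
    print(names,r.x,np.degrees(r.x[2]),r.fun); return r.x
if __name__=="__main__":
    p=fit(["heater","cover"],[H,C,K],[.6,-.036,-.13])
    w=R(p[2])@[-.019,0,.064]+[p[0],p[1],0]; A=R(p[2])@Rt
    print("well",w,"n",A[:,2],"knob",w+A@[0,0,.099])
    # knob blob in images
    kc=[]
    for im,m in((S,None),(T,None)):
        u=proj(im,w+A@[0,0,.099]).astype(int); g=im["image"].max(2)[u[1]-20:u[1]+20,u[0]-20:u[0]+20]
        n,l,st,ce=cv2.connectedComponentsWithStats((g<75).astype(np.uint8)); i=1+np.argmax(st[1:,4]); kc.append(ce[i]+u-20); print(u,kc[-1],st[i])
    print("knob tri",*tri(S,kc[0],T,kc[1]))
    D=[]
    for z,f in((.035,1.),(0,.85)): D+=[[.0465*f*np.cos(a),.101*f*np.sin(a),z] for a in np.linspace(0,6.28,24)]
    fit(["kidney_dish"],[np.array(D)],[.497,.357,0.])
    print(env.find_in("top","plaster_box")[:1],env.find_in("top","swab_box")[:1])
E
python3 fit.py
```

```text
scene [np.int64(3463), np.int64(2432)]
top [np.int64(1817), np.int64(1526)]
['heater', 'cover'] [ 0.5794 -0.0314 -0.1457] -8.349259927676787 0.2928846740369482
well [ 0.5606 -0.0287  0.064 ] n [-0.4181  0.0614  0.9063] knob [ 0.5192 -0.0226  0.1537]
[306 224] [312.9817 222.367 ] [ 20  11  15  15 109]
[329 239] [329.8929 233.5   ] [16 11 11  8 84]
knob tri [ 0.5354 -0.0248  0.1516] [np.float64(0.4057507255889833), np.float64(0.3134250280784562)]
scene [np.int64(1600)]
top [np.int64(1718)]
['kidney_dish'] [0.4969 0.3527 0.002 ] 0.11209482437577051 0.1603398103129494
[{'bbox': [400.6, 215.5, 27.0, 23.2], 'conf': 0.66}] [{'bbox': [441.6, 252.6, 34.5, 22.9], 'conf': 0.68}]
```

```bash
cat > go.py <<'E'
from h import *
from scipy.spatial.transform import Rotation as Ro
def tool(yaw,tilt,flip=1):
    "tool z = -(normal tilted towards heater front), tool y along heater y"
    t=np.radians(tilt);a=np.radians(yaw);c,s=np.cos(a),np.sin(a)
    Z=np.array([[c,-s,0],[s,c,0],[0,0,1]]); n=Z@[-np.sin(t),0,np.cos(t)]; y=flip*Z@[0,1,0]; z=-n
    return np.c_[np.cross(y,z),y,z]
def go(p,Rt,tag=""):
    s=env.observe(); R0=np.array(s["tool_rot"])
    rv=Ro.from_matrix(R0.T@Rt).as_rotvec(); d=R0.T@(np.array(p)-s["position"])
    print(tag,"shift",d.round(4),"rv",rv.round(3),"rows",round(max(np.linalg.norm(d)/.0625,np.degrees(np.linalg.norm(rv))/10.7),1))
E
python3 - <<'E'
from go import *
s=env.observe();print(s["time_s"],s["tool_rot"],s["grip_width"])
for f in(1,-1):
    R=tool(-8,25,f); go(np.array([.5354,-.0248,.1516])-R[:,2]*.07,R,f)
E
```

```text
1.9 [[-0.9119  0.4103 -0.0001]
 [ 0.4103  0.9119  0.    ]
 [ 0.0001 -0.     -1.    ]] 0.08554048211980508
1 shift [-0.47   -0.3612  0.0349] rv [-0.062 -0.433 -0.279] rows 9.5
-1 shift [-0.47   -0.3612  0.0349] rv [-0.62   0.088  2.796] rows 15.3
```

```bash
python3 -m pendant '[[1,-0.24,-0.18,0.0,-0.03,-0.21,-0.14],[1,-0.24,-0.18,0.0,-0.03,-0.21,-0.14],[1,-0.24,-0.18,0.0,-0.03,-0.21,-0.14],[1,-0.24,-0.18,0.0,-0.03,-0.21,-0.14],[1,-0.24,-0.18,0.0,-0.03,-0.21,-0.14]]' 40
cat > fit2.py <<'E'
from fit import *
M={}
for c in("scene","top"):
    for n in("heater","cover"): M[c,n]=best(c,n)
def parts(p):
    q=lambda P,o: (P+[o,0,0])@R(p[2]).T+[p[0],p[1],0]
    return [q(H,0),q(C,p[3]),q(K,p[3])]
def cost(p):
    e=0
    for im,c in((S,"scene"),(T,"top")):
        m=M[c,"heater"]|M[c,"cover"]; e+=np.abs(mask(im,parts(p))-m).sum()/m.sum()
        m=M[c,"cover"]; e+=.5*np.abs(mask(im,parts(p)[1:])-m).sum()/m.sum()
    return e
x0=np.array([.58,-.031,-.14,.0]);s=np.vstack([np.zeros(4),np.diag([.02,.02,.15,.02])])
r=minimize(cost,x0,method="Nelder-Mead",options=dict(initial_simplex=x0+s,xatol=1e-4,fatol=1e-4))
p=r.x;A=R(p[2])@Rt;w=R(p[2])@[-.019+p[3],0,.064]+[p[0],p[1],0]
print(p,r.fun,np.degrees(p[2]),"well",w,"knob",w+A@[0,0,.099])
v=[]
for im,c in((S,"scene"),(T,"top")):
    i=im["image"].copy()
    for P in parts(p): cv2.polylines(i,[cv2.convexHull(np.array([proj(im,x) for x in P]).round().astype(np.int32))],1,(0,0,255),1)
    cs,_=cv2.findContours((M[c,"heater"]).astype(np.uint8),0,1); cv2.drawContours(i,cs,-1,(0,255,0),1)
    u=proj(im,w).astype(int); v.append(cv2.resize(i[u[1]-65:u[1]+65,u[0]-65:u[0]+65],(400,400)))
cv2.imwrite("pics/f2.png",np.hstack(v))
E
python3 fit2.py
```

```text
time_s: 2.52
position: [0.3714, 0.237, 0.2503]
tool_rot: [[-0.938, 0.278, 0.206], [0.275, 0.961, -0.044], [-0.211, 0.015, -0.977]]
ft_force: [0.5, 0.6, 0.1]
grip_width: 0.0853
gripper_force: 0.0
[ 0.5762 -0.0311 -0.1497  0.0195] 0.26417438864269566 -8.5762509173559 well [ 0.5767 -0.0312  0.064 ] knob [ 0.5353 -0.0249  0.1537]
```

View pics/f2.png

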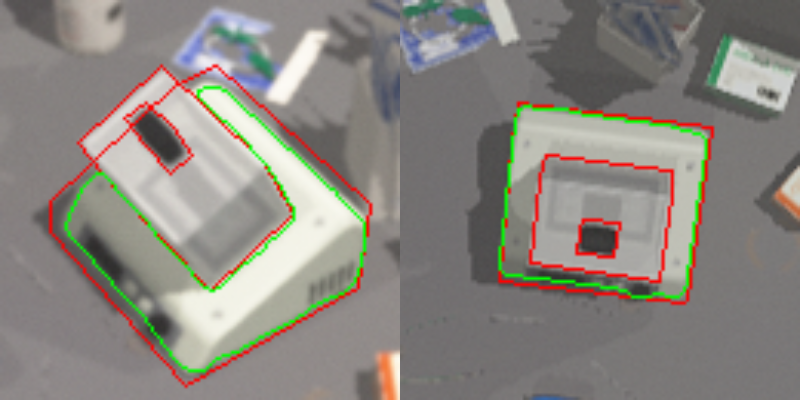

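The overlay matches the cover, knob and heater outlines in both views. This gives the well at (0.577,-0.031,0.064), yaw -8.5°, and the knob at (0.535,-0.025,0.153).

```bash
cat >> go.py <<'E'
YAW=-8.5; W=np.array([.5767,-.0312,.064]); RW=tool(YAW,25)
WF=np.c_[-RW[:,0],RW[:,1],-RW[:,2]]   # well frame
def wp(x,y,z): return W+WF@[x,y,z]
def inw(p): return WF.T@(np.array(p)-W)
E
python3 - <<'E'
from go import *
go(wp(0,0,.165),RW)
E
```

```text
shift [-0.1925 -0.2129  0.0753] rv [-0.027 -0.224 -0.13 ] rows 4.7
```

```bash
python3 -m pendant '[[1,-0.1,-0.11,0.02,-0.02,-0.12,-0.07],[1,-0.1,-0.11,0.02,-0.02,-0.12,-0.07],[1,-0.192,-0.213,0.075,-0.027,-0.224,-0.13],[1,-0.192,-0.213,0.075,-0.027,-0.224,-0.13],[1,-0.192,-0.213,0.075,-0.027,-0.224,-0.13]]' 40
python3 - <<'E'
from go import *
s=env.observe(); print(inw(s["position"]))
go(wp(0,0,.102),RW)
E
```

```text
time_s: 3.45
position: [0.5081, -0.0223, 0.2134]
tool_rot: [[-0.896, 0.147, 0.418], [0.133, 0.989, -0.063], [-0.423, -0.001, -0.906]]
ft_force: [1.4, 0.4, 0.6]
grip_width: 0.0854
gripper_force: 0.0
[ 0.0005 -0.0013  0.1646]
 shift [0.0005 0.0014 0.0626] rv [-0.     0.001  0.001] rows 1.0
```

```bash
python3 -m pendant '[[1,0,0.001,0.03,0,0,0],[1,0.0005,0.001,0.055,0,0,0],[0.5,0.0005,0.001,0.062,0,0,0],[0,0.0005,0.001,0.062,0,0,0],[0,0.0005,0.001,0.062,0,0,0]]' 40
python3 -m pendant '[[0,0,0,0,0,0,0],[0,0,0,0,0,0,0]]' 40
```

```text
time_s: 4.08
position: [0.5331, -0.024, 0.1584]
tool_rot: [[-0.896, 0.148, 0.42], [0.133, 0.989, -0.064], [-0.424, -0.001, -0.906]]
ft_force: [-0.7, -0.4, -1.0]
grip_width: 0.032
gripper_force: 0.5
time_s: 4.32
position: [0.533, -0.0241, 0.1585]
tool_rot: [[-0.895, 0.148, 0.42], [0.134, 0.989, -0.063], [-0.425, -0.001, -0.905]]
ft_force: [-4.0, 3.8, 7.6]
grip_width: 0.0311
gripper_force: 40.5
```

```bash
python3 - <<'E'
from go import *
s=env.observe(); print("inw",inw(s["position"]))
E
python3 -m pendant '[[0,0,0,-0.01,0,0,0],[0,0,0,-0.03,0,0,0],[0,0,0,-0.06,0,0,0],[0,0,0,-0.1,0,0,0],[0,0,0,-0.11,0,0,0]]' 40
python3 - <<'E'
from go import *
R=tool(-8.5,0); go([.46,-.21,.15],R,"above"); 
E
```

```text
inw [-0.0002  0.0006  0.1043]
time_s: 4.95
position: [0.4866, -0.0175, 0.2593]
tool_rot: [[-0.895, 0.149, 0.421], [0.134, 0.989, -0.065], [-0.426, -0.002, -0.905]]
ft_force: [0.4, -0.6, -2.2]
grip_width: 0.0313
gripper_force: 40.1
above shift [ 0.0447 -0.1942  0.1002] rv [-0.002  0.44  -0.001] rows 3.6
```

```bash
python3 -m pendant '[[0,0,-0.06,0.002,0,0.11,0],[0,0,-0.12,0.004,0,0.22,0],[0,0,-0.18,0.005,0,0.33,0],[0,0.02,-0.194,0.04,0,0.44,0],[0,0.044,-0.194,0.09,0,0.44,0]]' 40
python3 - <<'E'
from go import *
R=tool(-8.5,0); go([.46,-.21,.107],R,"down"); 
E
```

```text
time_s: 5.58
position: [0.4571, -0.2112, 0.1554]
tool_rot: [[-0.989, 0.15, -0.003], [0.15, 0.989, -0.002], [0.002, -0.002, -1.0]]
ft_force: [0.6, -0.1, -2.8]
grip_width: 0.031
gripper_force: 40.4
down shift [-0.0028  0.0017  0.0484] rv [-0.002 -0.002 -0.003] rows 0.8
```

```bash
python3 -m pendant '[[0,0,0,0.025,0,0,0],[0,0,0,0.044,0,0,0],[0,0,0,0.047,0,0,0],[0,0,0,0.049,0,0,0],[0,0,0,0.051,0,0,0]]' 40
```

```text
time_s: 6.2
position: [0.4564, -0.2094, 0.1066]
tool_rot: [[-0.989, 0.149, -0.002], [0.149, 0.989, -0.001], [0.002, -0.001, -1.0]]
ft_force: [-0.2, 0.3, -1.3]
grip_width: 0.0312
gripper_force: 40.3
```

```bash
python3 -m pendant '[[0,0,0,0.0015,0,0,0],[0,0,0,0.003,0,0,0],[0,0,0,0.004,0,0,0]]' 40
```

```text
time_s: 6.58
position: [0.4562, -0.2095, 0.1048]
tool_rot: [[-0.989, 0.149, -0.002], [0.149, 0.989, -0.002], [0.001, -0.002, -1.0]]
ft_force: [-12.0, 4.3, 35.0]
grip_width: 0.0312
gripper_force: 45.1
```

```bash
python3 -m pendant '[[0,0,0,-0.002,0,0,0],[0.8,0,0,-0.002,0,0,0],[1,0,0,-0.002,0,0,0],[1,0,0,-0.03,0,0,0],[1,0,0,-0.09,0,0,0]]' 40
python3 -m pendant '[[1,0,0,-0.06,0,0,0],[1,0,0,-0.07,0,0,0]]'
cat > look.py <<'E'
from go import *
import sys
S=env.get_image("scene");T=env.get_image("top")
for n in sys.argv[1:]:
    a=env.tip_of("scene",n);b=env.tip_of("top",n)
    if a and b: print(n,round(a[0]["conf"],2),round(b[0]["conf"],2),*tri(S,a[0]["centre"],T,b[0]["centre"]))
    else: print(n,a,b)
E
python3 look.py cover heater well collar_top grip_top block
python3 - <<'E'
from go import *
go(wp(0,0,.115),RW,"pre-block")
from h import *
for c in("scene","top"):
    im=env.get_image(c);i=im["image"].copy()
    for z in(.062,.012): 
        u=proj(im,wp(0,0,z)); cv2.circle(i,tuple(u.astype(int)),1,(0,0,255),-1)
    u=u.astype(int); cv2.imwrite(f"pics/b_{c}.png",cv2.resize(i[u[1]-60:u[1]+90,u[0]-70:u[0]+130],(800,600),interpolation=cv2.INTER_CUBIC))
E
```

```text
time_s: 7.2
position: [0.4557, -0.2086, 0.1912]
tool_rot: [[-0.989, 0.149, -0.008], [0.149, 0.989, 0.003], [0.008, 0.002, -1.0]]
ft_force: [0.8, -0.9, 1.1]
grip_width: 0.0854
gripper_force: 0.0
time_s: 7.45
position: [0.4576, -0.2097, 0.2657]
tool_rot: [[-0.989, 0.148, 0.002], [0.148, 0.989, -0.005], [-0.003, -0.004, -1.0]]
ft_force: [0.7, -0.3, -0.1]
grip_width: 0.0853
gripper_force: 0.0
cover 0.59 0.93 [ 0.4634 -0.2076 -0.0132] [np.float64(2.0609611113944664), np.float64(1.4148007344515388)]
heater 0.84 0.73 [ 0.574  -0.036  -0.0042] [np.float64(2.5986528903363606), np.float64(2.040533043009776)]
well 0.62 0.65 [ 0.4268 -0.2454  0.35  ] [np.float64(37.06256765869525), np.float64(22.790056652827776)]
collar_top 0.95 0.69 [ 0.5765 -0.0288  0.0599] [np.float64(0.3188290696408567), np.float64(0.2510343949471897)]
grip_top 0.86 0.88 [ 0.5503 -0.0292  0.1197] [np.float64(0.7684140602004892), np.float64(0.5970160374777884)]
block 0.65 0.72 [ 0.6011 -0.029   0.0153] [np.float64(0.5099251667413321), np.float64(0.40589080859710697)]
pre-block shift [-0.044   0.1938  0.0934] rv [-0.001 -0.44  -0.001] rows 3.5
```

View pics/b_scene.png

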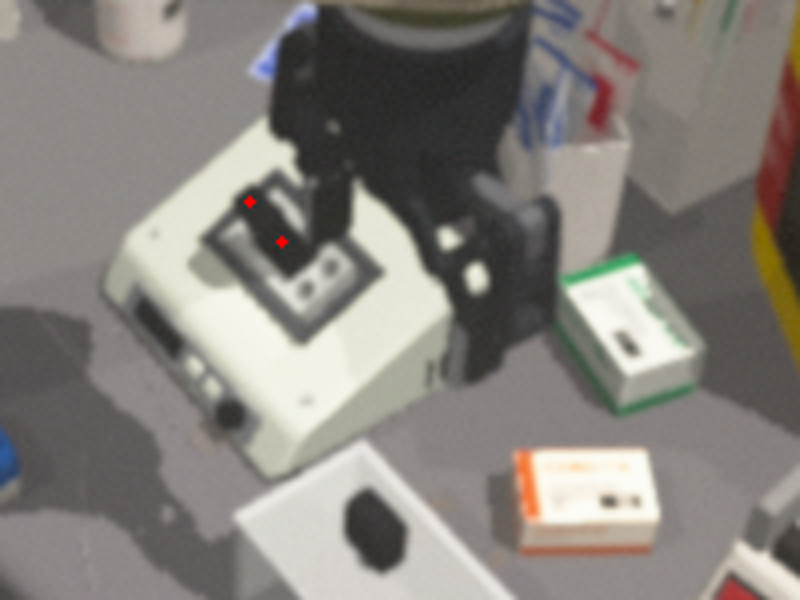

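The view shows the cover standing free, lower left of centre, and the grip and block exposed in the well with my projected axis points on the grip. Next I go over the block.

```bash
python3 -m pendant '[[1,-0.01,0.06,0,0,-0.11,0],[1,-0.02,0.12,0.02,0,-0.22,0],[1,-0.035,0.175,0.05,0,-0.33,0],[1,-0.044,0.194,0.093,0,-0.44,0],[1,-0.044,0.194,0.093,0,-0.44,0]]' 60
python3 - <<'E'
from go import *
s=env.observe();print(inw(s["position"]))
go(wp(0,0,.042),RW,"grasp")
E
```

```text
time_s: 8.88
position: [0.5268, -0.0221, 0.1662]
tool_rot: [[-0.899, 0.146, 0.412], [0.133, 0.989, -0.061], [-0.416, 0.0, -0.909]]
ft_force: [0.0, -0.6, 0.4]
grip_width: 0.0856
gripper_force: 0.0
[-0.0028  0.0017  0.114 ]
grasp shift [-0.0033 -0.0017  0.072 ] rv [ 0.001 -0.007  0.001] rows 1.2
```

```bash
python3 -m pendant '[[1,-0.003,-0.001,0.03,0,-0.007,0],[1,-0.003,-0.001,0.06,0,-0.007,0],[0.6,-0.003,-0.001,0.072,0,-0.007,0],[0,-0.003,-0.001,0.072,0,-0.007,0],[0,-0.003,-0.001,0.072,0,-0.007,0]]' 60
python3 -m pendant '[[0,0,0,0,0,0,0],[0,0,0,0,0,0,0]]' 80
python3 - <<'E'
from go import *
s=env.observe();print(inw(s["position"]), WF.T@np.array(s["ft_force"]))
E
```

```text
time_s: 9.5
position: [0.5616, -0.0301, 0.1061]
tool_rot: [[-0.893, 0.149, 0.426], [0.134, 0.989, -0.065], [-0.43, -0.001, -0.903]]
ft_force: [-0.3, -1.0, 0.6]
grip_width: 0.0324
gripper_force: 0.0
time_s: 9.75
position: [0.5615, -0.0301, 0.1063]
tool_rot: [[-0.892, 0.149, 0.426], [0.134, 0.989, -0.065], [-0.431, -0.001, -0.902]]
ft_force: [-4.2, -2.2, 7.6]
grip_width: 0.0291
gripper_force: 79.1
[ 0.0041 -0.0011  0.0447] [-0.2627 -2.7828  8.4918]
```

```bash
cat > w.py <<'E'
from go import *
s=env.observe();R=WF.T@np.array(s["tool_rot"])
p=inw(s["position"]);ax=-R[:,2];b=p-ax*.0827
print("t",s["time_s"],"tcp",p,"lean y",np.round(ax[1],3),"blk",b,"F_w",WF.T@np.array(s["ft_force"]),"grip",round(s["gripper_force"]),"M",WF.T@np.array(s["wrist_torque"]))
E
python3 -m pendant '[[0,0,0.0025,0.000,0.04,0,0],[0,0,0.005,-0.001,0.08,0,0],[0,0,0.0075,-0.002,0.12,0,0],[0,0,0.0095,-0.003,0.16,0,0],[0,0,0.0095,-0.003,0.16,0,0]]' 80; python3 w.py
```

```text
time_s: 10.38
position: [0.5615, -0.019, 0.1101]
tool_rot: [[-0.892, 0.214, 0.399], [0.133, 0.966, -0.221], [-0.432, -0.145, -0.89]]
ft_force: [-12.6, 5.7, 21.5]
grip_width: 0.029
gripper_force: 81.2
t 10.375 tcp [0.0042 0.0098 0.0489] lean y 0.16 blk [ 0.0051 -0.0034 -0.0327] F_w [-2.9329  3.8249 25.092 ] grip 81 M [ 1.1296  0.8109 -0.1761]
```

```bash
python3 -m pendant '[[0,0,0,-0.0012,0,0,0],[0,0,0,-0.0025,0,0,0],[0,0,0,-0.0025,0,0,0]]' 80; python3 w.py
```

```text
time_s: 10.75
position: [0.5609, -0.0198, 0.1102]
tool_rot: [[-0.893, 0.215, 0.396], [0.134, 0.966, -0.221], [-0.43, -0.144, -0.891]]
ft_force: [0.8, -2.2, 2.6]
grip_width: 0.0289
gripper_force: 80.5
t 10.75 tcp [0.0038 0.0089 0.0492] lean y 0.16 blk [ 0.0045 -0.0043 -0.0324] F_w [ 2.064  -2.0541  1.865 ] grip 80 M [ 0.5912 -0.1375 -0.0392]
```

```bash
python3 -m pendant '[[0,0,-0.0038,-0.0007,-0.064,0,0],[0,0,-0.0076,-0.0011,-0.13,0,0],[0,0,-0.0114,-0.0012,-0.195,0,0],[0,0,-0.0152,-0.001,-0.26,0,0],[0,0,-0.0188,-0.0005,-0.32,0,0]]' 80; python3 w.py; python3 look.py grip_top heater
```

```text
time_s: 11.38
position: [0.5562, -0.0388, 0.1125]
tool_rot: [[-0.893, 0.078, 0.443], [0.133, 0.987, 0.094], [-0.43, 0.143, -0.892]]
ft_force: [0.5, -4.4, -6.8]
grip_width: 0.0288
gripper_force: 80.0
t 11.375 tcp [ 0.0032 -0.0105  0.052 ] lean y -0.158 blk [ 0.0038  0.0026 -0.0296] F_w [-1.8418 -4.327  -6.6708] grip 80 M [-2.2477  0.7752  0.1644]
grip_top 0.53 0.86 [ 0.5506 -0.0367  0.1316] [np.float64(0.5852446588545651), np.float64(0.45286554615909186)]
heater 0.61 0.64 [ 0.6243 -0.1129  0.0191] [np.float64(42.634424673156616), np.float64(32.26255657698958)]
```

```bash
python3 -m pendant '[[0,0,0,0,0,0,0],[0,0,0.005,-0.0008,0.08,0,0],[0,0,0.0105,-0.0013,0.16,0,0],[0,0,0.016,-0.0013,0.24,0,0],[0,0,0.021,-0.0008,0.32,0,0]]' 80; python3 w.py; 
python3 -m pendant '[[0,0,0,-0.0005,0,0,0],[0,0,-0.0055,-0.0011,-0.08,0,0],[0,0,-0.011,-0.0015,-0.16,0,0],[0,0,-0.0165,-0.0013,-0.24,0,0],[0,0,-0.022,-0.0008,-0.32,0,0]]' 80; python3 w.py
```

```text
time_s: 12.3
position: [0.5573, -0.0166, 0.1169]
tool_rot: [[-0.893, 0.215, 0.395], [0.134, 0.965, -0.224], [-0.429, -0.148, -0.891]]
ft_force: [-3.6, -4.3, -3.6]
grip_width: 0.0292
gripper_force: 80.4
t 12.3 tcp [0.003  0.0115 0.057 ] lean y 0.163 blk [ 0.0036 -0.002  -0.0246] F_w [-4.1534 -4.833  -1.9917] grip 80 M [ 0.035   1.1009 -0.0503]
time_s: 12.92
position: [0.5523, -0.0385, 0.1202]
tool_rot: [[-0.893, 0.076, 0.444], [0.132, 0.987, 0.097], [-0.43, 0.145, -0.891]]
ft_force: [-2.6, -5.3, -10.8]
grip_width: 0.0287
gripper_force: 80.0
t 12.925 tcp [ 0.0029 -0.0108  0.0607] lean y -0.161 blk [ 0.0035  0.0025 -0.0209] F_w [-6.1508 -5.6478 -9.0695] grip 80 M [-2.6295  1.5675  0.2586]
```

```bash
python3 -m pendant '[[0,0,0,-0.0005,0,0,0],[0,0,0.006,-0.0009,0.08,0,0],[0,0,0.012,-0.0012,0.16,0,0],[0,0,0.018,-0.001,0.24,0,0],[0,0,0.0235,-0.0004,0.32,0,0]]' 80; python3 w.py; 
python3 -m pendant '[[0,0,0,-0.0005,0,0,0],[0,0,-0.006,-0.0011,-0.08,0,0],[0,0,-0.012,-0.0013,-0.16,0,0],[0,0,-0.018,-0.001,-0.24,0,0],[0,0,-0.024,-0.0004,-0.32,0,0]]' 80; python3 w.py; python3 look.py grip_top collar_top
```

```text
time_s: 13.55
position: [0.5537, -0.0145, 0.1249]
tool_rot: [[-0.893, 0.215, 0.395], [0.133, 0.966, -0.224], [-0.429, -0.147, -0.891]]
ft_force: [-11.0, -4.5, 7.2]
grip_width: 0.0291
gripper_force: 82.5
t 13.55 tcp [0.0029 0.0131 0.0658] lean y 0.163 blk [ 0.0035 -0.0003 -0.0158] F_w [-6.2092 -6.0504 10.8746] grip 83 M [-1.4556  1.6195 -0.1446]
time_s: 14.18
position: [0.549, -0.0367, 0.1293]
tool_rot: [[-0.892, 0.076, 0.445], [0.133, 0.986, 0.099], [-0.432, 0.147, -0.89]]
ft_force: [-0.4, 0.7, -3.5]
grip_width: 0.0291
gripper_force: 82.3
t 14.175 tcp [ 0.0035 -0.0095  0.0704] lean y -0.163 blk [ 0.0043  0.004  -0.0112] F_w [-1.9528  0.5957 -2.9856] grip 82 M [-0.1356  0.6282  0.0642]
grip_top 0.95 0.67 [ 0.5387 -0.0364  0.1453] [np.float64(0.43894906188794514), np.float64(0.3376552130263147)]
collar_top 0.77 0.54 [ 0.577  -0.0377  0.0602] [np.float64(0.5509747729464742), np.float64(0.4320593134060227)]
```

```bash
python3 -m pendant '[[0,0,0.005,-0.0005,0.08,0,0],[0,0,0.0095,-0.0015,0.16,0,0],[0,0,0.0095,-0.003,0.16,0,0],[0,0,0.0095,-0.005,0.16,0,0],[0,0,0.0095,-0.007,0.16,0,0]]' 80; python3 w.py
```

```text
time_s: 15.1
position: [0.5464, -0.0293, 0.1353]
tool_rot: [[-0.893, 0.149, 0.424], [0.134, 0.989, -0.064], [-0.429, -0.0, -0.904]]
ft_force: [-0.2, 0.2, -2.3]
grip_width: 0.0291
gripper_force: 82.2
t 15.1 tcp [ 0.0027 -0.0026  0.0775] lean y 0.001 blk [ 0.0032 -0.0027 -0.0052] F_w [-1.1853  0.1238 -1.9584] grip 82 M [-0.0067  0.5114  0.0056]
```

```bash
python3 -m pendant '[[0,0,0,-0.02,0,0,0],[0,0,0,-0.05,0,0,0],[0,0,0,-0.09,0,0,0],[0,0,0,-0.12,0,0,0],[0,0,0,-0.12,0,0,0]]' 80; python3 w.py
cat > dish.py <<'E'
from h import *
T=env.get_image("top");S=env.get_image("scene")
m=env.trace("top","kidney_dish")[0]["mask"].astype(np.uint8)
c=max(cv2.findContours(m,0,1)[0],key=cv2.contourArea); 
X=np.array([atz(T,p,.033)[:2] for p in c[:,0].astype(float)])
(cx,cy),sz,an=cv2.minAreaRect((X*1000).astype(np.float32)); print("rect",cx,cy,sz,an)
h=cv2.convexHull(c); print("hull/area",cv2.contourArea(h)/cv2.contourArea(c))
for yy in np.arange(-80,81,20):
    s=X[np.abs(X[:,1]*1000-cy-yy)<4,0]*1000-cx; print(yy,s.min().round(1),s.max().round(1))
i=cv2.resize(T["image"][220:280,155:245],(600,400),interpolation=cv2.INTER_CUBIC);cv2.imwrite("pics/dish.png",i)
from go import env
for k in("scene","top"): print(env.tip_of(k,"kidney_dish")[:1])
E
python3 dish.py
```

```text
time_s: 15.72
position: [0.4958, -0.0219, 0.2455]
tool_rot: [[-0.892, 0.149, 0.428], [0.134, 0.989, -0.066], [-0.433, -0.001, -0.902]]
ft_force: [1.0, -0.0, -2.8]
grip_width: 0.029
gripper_force: 82.4
t 15.725 tcp [ 0.0029 -0.0028  0.1989] lean y 0.002 blk [ 0.0038 -0.0029  0.1162] F_w [-0.3076  0.1132 -2.9341] grip 82 M [-0.0431  0.5098 -0.0127]
rect 500.42852783203125 354.69635009765625 (196.87217712402344, 94.15924072265625) 88.7734375
hull/area 1.0252825698988697
-80 -37.1 24.5
-60 -45.5 33.9
-40 -45.1 43.2
-20 -47.6 46.6
0 -44.2 47.0
20 -43.8 44.6
40 -46.3 39.3
60 -45.9 33.8
80 -39.6 25.4
[{'centre': [207.4, 197.6], 'conf': 0.62}]
[{'centre': [205.0, 256.0], 'conf': 0.58}]
```

View pics/dish.png

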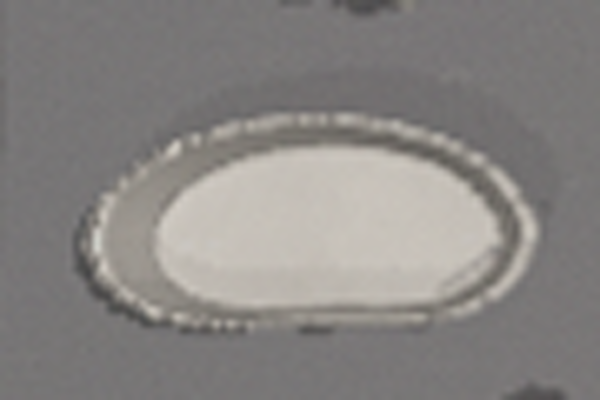

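The dish's flat side faces the robot, so its +x points toward world -x. Its centre is at about (0.498,0.355), so I aim for the block at x≈0.501.

```bash
python3 - <<'E'
from go import *
R=tool(-1,0); go([.504,.355,.17],R); go([.50,.17,.23],tool(-4,12))
E
```

```text
shift [0.0741 0.3738 0.0451] rv [-0.029  0.44  -0.13 ] rows 6.1
 shift [0.0272 0.1902 0.0009] rv [-0.026  0.231 -0.075] rows 3.1
```

```bash
python3 -m pendant '[[0,0.01,0.05,0,-0.006,0.055,-0.02],[0,0.02,0.11,0,-0.013,0.12,-0.04],[0,0.027,0.17,0,-0.02,0.2,-0.06],[0,0.035,0.22,0,-0.026,0.26,-0.075],[0,0.045,0.27,0,-0.029,0.32,-0.09]]' 80
python3 -m pendant '[[0,0,0,0,0,0,0]]' 80
python3 - <<'E'
from go import *
R=tool(-1,0); go([.504,.355,.17],R)
E
```

```text
time_s: 16.6
position: [0.4957, 0.2534, 0.2232]
tool_rot: [[-0.991, 0.054, 0.12], [0.054, 0.999, -0.005], [-0.12, 0.002, -0.993]]
ft_force: [0.1, -0.9, -3.4]
grip_width: 0.029
gripper_force: 82.5
time_s: 16.73
position: [0.4956, 0.2543, 0.2225]
tool_rot: [[-0.991, 0.051, 0.121], [0.051, 0.999, -0.004], [-0.121, 0.002, -0.993]]
ft_force: [-0.5, -0.4, -4.4]
grip_width: 0.0291
gripper_force: 82.8
 shift [0.0031 0.1009 0.0527] rv [-0.     0.121 -0.034] rows 1.8
```

```bash
python3 -m pendant '[[0,0.001,0.05,0.01,0,0.06,-0.017],[0,0.003,0.101,0.03,0,0.121,-0.034],[0,0.003,0.101,0.053,0,0.121,-0.034],[0,0.003,0.101,0.053,0,0.121,-0.034]]' 80
python3 look.py grip_top block kidney_dish
python3 - <<'E'
from go import *
s=env.observe();print(s["position"],s["tool_rot"],s["ft_force"])
R=tool(-1,0); go([.504,.355,.1],R)
im=env.get_image("scene");u=proj(im,[.5,.355,.05]).astype(int)
cv2.imwrite("pics/d2.png",cv2.resize(im["image"][u[1]-60:u[1]+60,u[0]-80:u[0]+80],(800,600),interpolation=cv2.INTER_CUBIC))
E
```

```text
time_s: 17.23
position: [0.5043, 0.3514, 0.1691]
tool_rot: [[-1.0, 0.021, -0.002], [0.021, 1.0, -0.003], [0.002, -0.003, -1.0]]
ft_force: [0.1, -0.1, -2.9]
grip_width: 0.0289
gripper_force: 82.8
grip_top 0.8 0.69 [0.4813 0.305  0.2188] [np.float64(0.5669685807653512), np.float64(0.49303124909348345)]
block 0.61 0.46 [0.5048 0.3593 0.0865] [np.float64(0.3485412594109693), np.float64(0.31044789375393345)]
kidney_dish 0.7 0.63 [0.498  0.3566 0.0013] [np.float64(1.5081641129470673), np.float64(1.3331429915264172)]
[0.5048 0.3519 0.1725] [[-0.9998  0.0215  0.0037]
 [ 0.0215  0.9998  0.0002]
 [-0.0037  0.0003 -1.    ]] [ 0.6808  0.2698 -4.0664]
 shift [0.0012 0.0031 0.0725] rv [ 0.     0.004 -0.004] rows 1.2
```

View pics/d2.png

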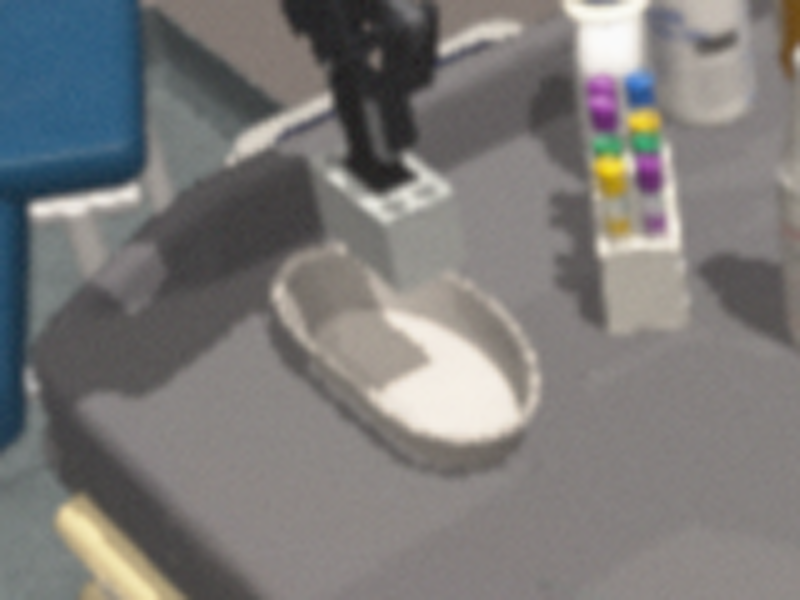

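The block hangs upright and aligned above the dish. Lowering it now.

```bash
python3 -m pendant '[[0,0.001,0.003,0.03,0,0.002,0],[0,0.002,0.003,0.06,0,0.002,0],[0,0.002,0.003,0.076,0,0.002,0],[0,0.002,0.003,0.08,0,0.002,0],[0,0.002,0.003,0.082,0,0.002,0]]' 80
```

```text
time_s: 18.3
position: [0.5034, 0.3553, 0.0905]
tool_rot: [[-1.0, 0.021, 0.002], [0.021, 1.0, 0.0], [-0.002, 0.0, -1.0]]
ft_force: [0.2, 0.1, -2.9]
grip_width: 0.0284
gripper_force: 83.1
```

```bash
python3 -m pendant '[[0,0,0,0.0015,0,0,0],[0,0,0,0.003,0,0,0],[0,0,0,0.003,0,0,0]]' 80
```

```text
time_s: 18.68
position: [0.5032, 0.3553, 0.0875]
tool_rot: [[-1.0, 0.021, 0.002], [0.021, 1.0, 0.0], [-0.002, 0.0, -1.0]]
ft_force: [-0.6, -0.2, 0.9]
grip_width: 0.0289
gripper_force: 83.7
```

Just touching. Release and retreat.

```bash
python3 -m pendant '[[0,0,0,0.0008,0,0,0],[0.8,0,0,0.0008,0,0,0],[1,0,0,0.0008,0,0,0],[1,0,0,-0.03,0,0,0],[1,0,0,-0.09,0,0,0]]' 80
python3 -m pendant '[[1,0,0,-0.05,0,0,0],[1,0,-0.06,-0.08,0,0,0],[1,0,-0.12,-0.08,0,0,0],[1,0,-0.18,-0.08,0,0,0],[1,0,-0.24,-0.08,0,0,0]]' 80
python3 look.py block grip_top kidney_dish collar_top heater cover
python3 - <<'E'
from go import *
im=env.get_image("top");v=[]
for X in([.5,.355,.05],[.577,-.03,.06]):
    u=proj(im,X).astype(int); v.append(cv2.resize(im["image"][u[1]-45:u[1]+45,u[0]-45:u[0]+45],(400,400),interpolation=cv2.INTER_CUBIC))
cv2.imwrite("pics/d3.png",np.hstack(v))
s=env.observe();print(s["position"]); go([.457,-.21,.19],tool(-8.5,0))
E
```

```text
time_s: 19.3
position: [0.5021, 0.3547, 0.1756]
tool_rot: [[-1.0, 0.021, -0.004], [0.021, 1.0, -0.002], [0.004, -0.003, -1.0]]
ft_force: [0.4, -0.4, -0.2]
grip_width: 0.0853
gripper_force: 0.0
time_s: 19.92
position: [0.4975, 0.1134, 0.2569]
tool_rot: [[-1.0, 0.021, 0.001], [0.021, 1.0, -0.0], [-0.001, -0.0, -1.0]]
ft_force: [0.6, -1.1, 1.3]
grip_width: 0.0854
gripper_force: 0.0
block 0.63 0.8 [ 0.5027  0.3591 -0.0029] [np.float64(0.7259343930265881), np.float64(0.6425747852493764)]
grip_top 0.83 0.65 [0.5032 0.3608 0.1032] [np.float64(1.3868944693190377), np.float64(1.2373622103192292)]
kidney_dish 0.75 0.7 [0.4982 0.351  0.0056] [np.float64(0.9838924321300851), np.float64(0.8671474772026583)]
collar_top 0.62 0.72 [ 0.5789 -0.0234  0.0523] [np.float64(1.0072525560911634), np.float64(0.7961016871766433)]
heater [] [{'centre': [333.3, 225.1], 'conf': 0.68}]
cover 0.72 0.86 [ 0.4546 -0.2139  0.0132] [np.float64(0.4938829817885929), np.float64(0.3354206075564156)]
[0.4978 0.1155 0.2567]
 shift [ 0.0341 -0.3263  0.0668] rv [-0.     0.     0.128] rows 5.4
```

View pics/d3.png

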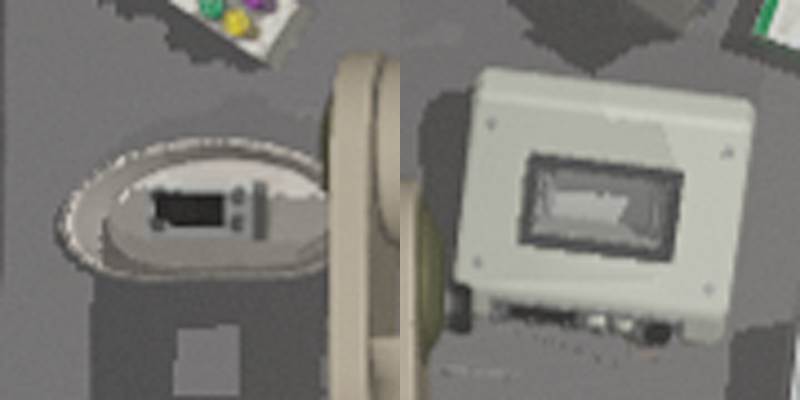

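The block stands in the dish and the heater's collar is in clear view. I check the collar pose, since the refit has about 5 mm of play, while moving over the cover.

```bash
python3 -m pendant '[[1,0.007,-0.062,0,0,0,0.03],[1,0.014,-0.124,0,0,0,0.05],[1,0.02,-0.186,0,0,0,0.08],[1,0.027,-0.248,0,0,0,0.1],[1,0.034,-0.31,0,0,0,0.128]]' 40
cat > col.py <<'E'
from go import *
from scipy.optimize import minimize
ims={c:env.get_image(c) for c in("scene","top")}
Q=np.array([[-.031,-.05],[.031,-.05],[.031,.05],[-.031,.05]])
Hn=np.array([[-.023,-.043],[.023,-.043],[.023,.043],[-.023,.043]])
def poly(im,q,p,z):
    R=tool(np.degrees(p[2]),25); F=np.c_[-R[:,0],R[:,1],-R[:,2]]
    return np.array([proj(im,np.array([p[0],p[1],.064])+F@[x,y,z]) for x,y in q])
def ring(im,p):
    m=np.zeros((1920,2560),np.uint8)
    cv2.fillConvexPoly(m,np.round(poly(im,Q,p,.006)*4).astype(np.int32),255); cv2.fillConvexPoly(m,np.round(poly(im,Hn,p,.006)*4).astype(np.int32),0)
    a=cv2.resize(m,(640,480),interpolation=cv2.INTER_AREA)/255.
    m[:]=0; cv2.fillConvexPoly(m,np.round(poly(im,Q*1.22,p,.002)*4).astype(np.int32),255); cv2.fillConvexPoly(m,np.round(poly(im,Q*1.04,p,.006)*4).astype(np.int32),0)
    return a,cv2.resize(m,(640,480),interpolation=cv2.INTER_AREA)/255.
def cost(p,cs):
    e=0
    for c in cs:
        g=ims[c]["image"].mean(2); a,b=ring(ims[c],p); e+=(g*a).sum()/a.sum()-(g*b).sum()/b.sum()
    return e
for cs in(["top"],["scene"],["scene","top"]):
    x0=np.array([.577,-.031,-.148]);s=np.vstack([np.zeros(3),np.diag([.008,.008,.06])])
    r=minimize(cost,x0,args=(cs,),method="Nelder-Mead",options=dict(initial_simplex=x0+s,xatol=1e-4,fatol=1e-2)); print(cs,r.x,np.degrees(r.x[2]),r.fun,cost(x0,cs))
g=ims["top"]["image"]
print("knob"); 
kc=[]
for c in("scene","top"):
    im=ims[c];u=proj(im,[.456,-.21,.1]).astype(int); print(c,u)
s=env.observe();print(s["position"]); go([.4565,-.2095,.175],tool(-8.5,0))
E
python3 col.py
```

```text
time_s: 21.3
position: [0.4567, -0.1959, 0.257]
tool_rot: [[-0.989, 0.149, 0.001], [0.149, 0.989, -0.0], [-0.001, -0.0, -1.0]]
ft_force: [0.4, 0.6, -0.1]
grip_width: 0.0854
gripper_force: 0.0
['top'] [ 0.575  -0.0288 -0.1477] -8.465153900602198 -84.22962464182827 -73.05591967405705
['scene'] [ 0.5738 -0.0353 -0.1333] -7.635944223683955 -104.05498142243594 -77.7645686733715
['scene', 'top'] [ 0.5748 -0.0326 -0.1324] -7.587800801638893 -169.61056977330048 -150.82048834742855
knob
scene [349 312]
top [397 261]
[ 0.4565 -0.199   0.2565]
 shift [-0.0016 -0.0102  0.0815] rv [-0.001  0.001 -0.007] rows 1.3
```

```bash
python3 -m pendant '[[1,-0.001,-0.008,0.02,0,0,-0.007],[1,-0.001,-0.01,0.05,0,0,-0.007],[1,-0.001,-0.01,0.082,0,0,-0.007],[1,-0.001,-0.01,0.082,0,0,-0.007]]' 40
python3 - <<'E'
from go import *
for c,f in(("scene","s1"),("top","t1")):
    im=env.get_image(c); a=cv2.imread(f"pics/{f}.png")
    for nm,X in(("front",[-.079,0,.02]),("frontL",[-.079,.07,.02]),("backL",[.079,.09,.09]),("backR",[.079,-.09,.09]),("frontR",[-.079,-.09,.03])):
        Z=Ro.from_euler("z",-8.5,degrees=True).as_matrix(); P=Z@X+[.5765,-.0312,0]; u=np.round(proj(im,P)).astype(int)
        t=a[u[1]-9:u[1]+10,u[0]-9:u[0]+10]; w=im["image"][u[1]-17:u[1]+18,u[0]-17:u[0]+18]
        r=cv2.matchTemplate(w,t,cv2.TM_CCOEFF_NORMED);_,m,_,l=cv2.minMaxLoc(r)
        def sub(v): return 0.5*(v[0]-v[2])/(v[0]-2*v[1]+v[2])
        d=np.array(l)-8.
        if 0<l[0]<16 and 0<l[1]<16: d+= [sub(r[l[1],l[0]-1:l[0]+2]),sub(r[l[1]-1:l[1]+2,l[0]])]
        P2=atz(im,u+d,P[2]); print(c,nm,round(m,2),d,"mm",(P2-P)[:2]*1000)
s=env.observe();print(s["position"]);go([.4562,-.2095,.1055],tool(-8.5,0))
E
```

```text
time_s: 21.9
position: [0.4562, -0.2031, 0.1734]
tool_rot: [[-0.99, 0.141, -0.003], [0.141, 0.99, 0.003], [0.003, 0.002, -1.0]]
ft_force: [0.9, 0.3, 0.7]
grip_width: 0.0853
gripper_force: 0.0
scene front 0.84 [-0.1079  0.1333] mm [0.0734 1.0015]
scene frontL 0.82 [-0.2183  0.1819] mm [-0.7715 -1.8155]
scene backL 0.38 [1. 8.] mm [-19.9022 -21.5818]
scene backR 0.59 [2.0795 2.4987] mm [-1.6367 -7.1658]
scene frontR 0.78 [-0.5971 -1.4116] mm [2.214  3.0265]
top front 0.83 [-0.236  -0.0292] mm [-0.4001  1.4097]
top frontL 0.7 [-0.6347 -0.3577] mm [0.7584 0.6932]
top backL 0.98 [-0.455   0.2863] mm [-0.0953  0.2327]
top backR 0.99 [-0.3768  0.0317] mm [-0.432   0.5495]
top frontR 0.84 [-0.1232 -0.4376] mm [2.5102 0.0567]
[ 0.4573 -0.204   0.1758]
 shift [ 0.0004 -0.0055  0.0703] rv [-0.001  0.002  0.007] rows 1.1
```

Heater essentially unmoved (≤1 mm). Now I grasp the cover at the same knob point as before.

```bash
python3 -m pendant '[[1,0,-0.0055,0.03,0,0.002,0.007],[1,0,-0.0055,0.06,0,0.002,0.007],[0.6,0,-0.0055,0.07,0,0.002,0.007],[0,0,-0.0055,0.07,0,0.002,0.007],[0,0,-0.0055,0.07,0,0.002,0.007]]' 40
python3 -m pendant '[[0,0,0,0,0,0,0],[0,0,0,0,0,0,0],[0,0,0,-0.02,0,0,0],[0,0,0,-0.08,0,0,0],[0,0,0,-0.14,0,0,0]]' 40
python3 - <<'E'
from go import *
s=env.observe();print(s["position"])
go(wp(0,0,.215),RW)
E
```

```text
time_s: 22.62
position: [0.4567, -0.2098, 0.1062]
tool_rot: [[-0.989, 0.148, 0.0], [0.148, 0.989, -0.001], [-0.001, -0.001, -1.0]]
ft_force: [0.6, -1.3, 0.8]
grip_width: 0.0323
gripper_force: 1.2
time_s: 23.25
position: [0.4559, -0.2093, 0.2469]
tool_rot: [[-0.989, 0.149, -0.002], [0.149, 0.989, 0.0], [0.002, -0.0, -1.0]]
ft_force: [0.5, -0.8, -1.4]
grip_width: 0.0313
gripper_force: 40.3
[ 0.4559 -0.2093  0.2469]
 shift [-0.0021  0.1939 -0.012 ] rv [-0.    -0.438 -0.001] rows 3.1
```

```bash
python3 -m pendant '[[0,0,0.05,-0.012,0,-0.09,0],[0,0,0.1,-0.02,0,-0.2,0],[0,-0.001,0.15,-0.018,0,-0.32,0],[0,-0.002,0.194,-0.012,0,-0.438,0],[0,-0.002,0.194,-0.012,0,-0.438,0]]' 40
python3 - <<'E'
from go import *
s=env.observe();print(inw(s["position"]))
go(wp(0,0.0006,.135),RW)
E
```

```text
time_s: 23.88
position: [0.4855, -0.0151, 0.2565]
tool_rot: [[-0.897, 0.145, 0.418], [0.131, 0.989, -0.061], [-0.422, 0.0, -0.907]]
ft_force: [-0.3, -0.2, -1.3]
grip_width: 0.0313
gripper_force: 40.6
[-0.0025  0.0024  0.2136]
 shift [-0.0026 -0.002   0.0786] rv [ 0.002 -0.001  0.003] rows 1.3
```

```bash
python3 -m pendant '[[0,-0.001,-0.001,0.03,0.001,0,0.002],[0,-0.0025,-0.002,0.055,0.002,-0.001,0.003],[0,-0.0025,-0.002,0.075,0.002,-0.001,0.003],[0,-0.0025,-0.002,0.078,0.002,-0.001,0.003],[0,-0.0025,-0.002,0.078,0.002,-0.001,0.003]]' 40
python3 - <<'E'
from go import *
s=env.observe();print(inw(s["position"]))
go(wp(0,0.0006,.1045),RW)
E
```

```text
time_s: 24.5
position: [0.5218, -0.0256, 0.1878]
tool_rot: [[-0.895, 0.152, 0.419], [0.138, 0.988, -0.065], [-0.424, -0.001, -0.906]]
ft_force: [-0.7, -0.6, -1.8]
grip_width: 0.031
gripper_force: 40.6
[ 0.0023 -0.0026  0.1355]
 shift [0.0024 0.0033 0.031 ] rv [-0.003  0.001 -0.004] rows 0.5
```

```bash
python3 -m pendant '[[0,0.0022,0.003,0.0,-0.002,0,-0.004],[0,0.0022,0.003,0.008,-0.002,0,-0.004],[0,0.0022,0.003,0.016,-0.002,0,-0.004],[0,0.0022,0.003,0.016,-0.002,0,-0.004]]' 40
python3 - <<'E'
from go import *
s=env.observe();print(inw(s["position"]))
go(wp(0,0.0006,.1045),RW)
E
```

```text
time_s: 25.0
position: [0.5268, -0.0229, 0.171]
tool_rot: [[-0.896, 0.148, 0.418], [0.134, 0.989, -0.063], [-0.422, -0.0, -0.906]]
ft_force: [-0.3, -0.6, -1.4]
grip_width: 0.0311
gripper_force: 40.6
[-0.0006  0.0008  0.1183]
 shift [-0.0006 -0.0002  0.0138] rv [-0. -0.  0.] rows 0.2
```

```bash
python3 -m pendant '[[0,-0.0005,0,0.004,0,0,0],[0,-0.0005,0,0.008,0,0,0],[0,-0.0005,0,0.011,0,0,0],[0,-0.0005,0,0.013,0,0,0]]' 40
python3 - <<'E'
from go import *
s=env.observe();print(inw(s["position"]),WF.T@np.array(s["ft_force"]))
E
```

```text
time_s: 25.5
position: [0.5327, -0.0237, 0.1602]
tool_rot: [[-0.896, 0.148, 0.419], [0.133, 0.989, -0.063], [-0.424, -0.0, -0.906]]
ft_force: [-15.8, 3.3, 22.7]
grip_width: 0.0314
gripper_force: 44.1
[0.0002 0.0009 0.1061] [-5.0445  0.9397 27.4107]
```

```bash
python3 -m pendant '[[0,0,0,0.0005,0,0,0],[0.3,0,0,0.0,0,0,0],[0.6,0,0,0,0,0,0],[1,0,0,0,0,0,0],[1,0,0,0,0,0,0]]' 20
python3 -m pendant '[[1,0,0,-0.03,0,0,0],[1,0,0,-0.08,0,0,0],[1,0,0.06,-0.12,0,0,0],[1,0,0.12,-0.12,0,0,0],[1,0,0.18,-0.12,0,0,0]]'
python3 -m pendant '[[1,0,0.06,-0.02,0,0,0],[1,0,0.12,-0.04,0,0,0],[1,0,0.18,-0.04,0,0,0]]'
cat > chk.py <<'E'
from fit import *
P={c:env.trace(c,"cover") for c in("scene","top")}
p=np.array([.5767,-.0312,np.radians(-8.5)]); A=R(p[2])@Rt
kc=[]
for c,im,f in(("scene",S,"s1"),("top",T,"t1")):
    u=proj(im,p[:2].tolist()+[.064]+0*A[:,2]) if 0 else proj(im,np.r_[p[:2],.064]+A@[0,0,.099]); u=u.astype(int)
    for tag,i in(("before",cv2.imread(f"pics/{f}.png")),("now",im["image"])):
        g=i.max(2)[u[1]-16:u[1]+16,u[0]-16:u[0]+16]
        n,l,st,ce=cv2.connectedComponentsWithStats((g<75).astype(np.uint8)); k=1+np.argmax(st[1:,4]); print(c,tag,ce[k]+u-16,st[k][2:])
        if tag=="now": kc.append(ce[k]+u-16)
print("knob now",*tri(S,kc[0],T,kc[1]))
v=[]
for im in(S,T):
    i=im["image"].copy(); u=proj(im,np.r_[p[:2],.08]).astype(int); v.append(cv2.resize(i[u[1]-55:u[1]+55,u[0]-55:u[0]+55],(400,400),interpolation=cv2.INTER_CUBIC))
cv2.imwrite("pics/end.png",np.hstack(v))
E
python3 chk.py; python3 look.py block kidney_dish cover
```

```text
time_s: 26.12
position: [0.5328, -0.0239, 0.1602]
tool_rot: [[-0.896, 0.148, 0.419], [0.133, 0.989, -0.063], [-0.424, -0.001, -0.906]]
ft_force: [0.4, 0.1, -0.6]
grip_width: 0.0831
gripper_force: 0.0
time_s: 26.75
position: [0.5087, 0.1603, 0.2699]
tool_rot: [[-0.895, 0.148, 0.421], [0.134, 0.989, -0.063], [-0.426, 0.0, -0.905]]
ft_force: [1.5, -1.0, -0.3]
grip_width: 0.0854
gripper_force: 0.0
time_s: 27.12
position: [0.5183, 0.3416, 0.3068]
tool_rot: [[-0.895, 0.147, 0.422], [0.134, 0.989, -0.062], [-0.426, 0.001, -0.904]]
ft_force: [0.9, -0.8, 0.4]
grip_width: 0.0852
gripper_force: 0.0
scene before [312.9273 222.3091] [ 15  15 110]
scene now [311.5 222. ] [ 14  15 110]
top before [329.8929 233.5   ] [11  8 84]
top now [328.7412 234.0941] [12  9 85]
knob now [ 0.534  -0.0218  0.1515] [np.float64(0.4473327310492433), np.float64(0.34585742581005974)]
block 0.2 0.51 [0.4934 0.3276 0.1254] [np.float64(1.9907477624251333), np.float64(1.746713172058857)]
kidney_dish 0.59 0.71 [ 0.4968  0.3572 -0.0059] [np.float64(0.35417666926339697), np.float64(0.3124971288990656)]
cover 0.92 0.9 [ 0.5823 -0.0273  0.0607] [np.float64(0.7233280952657469), np.float64(0.5712823930785005)]
```

View pics/end.png

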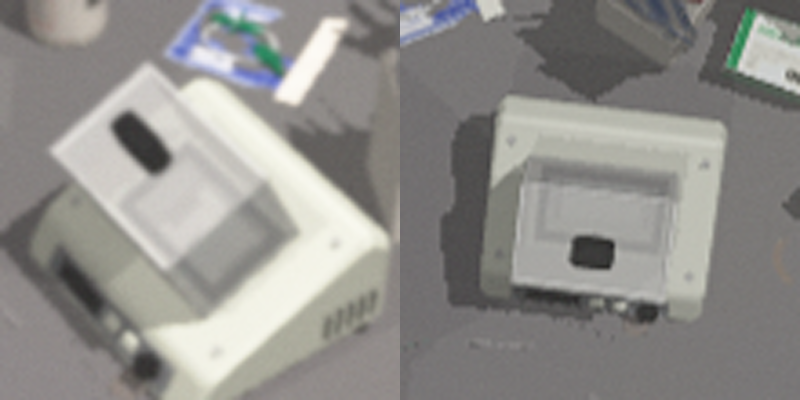

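```bash
cat > cmp.py <<'E'
from go import *
def sub(v): return 0.5*(v[0]-v[2])/(v[0]-2*v[1]+v[2])
pts={"knob":(0,0,.11)}
for a,x in(("B",.04),("F",-.04)):
    for b,y in(("L",.059),("R",-.059)):
        pts["top"+a+b]=(x,y,.077); pts["rim"+a+b]=(x,y,0)
for a,X in(("hBL",(.05,.075,0)),("hBR",(.05,-.075,0)),("hFR",(-.06,-.075,0)),("hFL",(-.06,.075,0))): pts[a]=X
for c,f in(("scene","s1"),("top","t1")):
    im=env.get_image(c); a=cv2.imread(f"pics/{f}.png")
    for nm,X in pts.items():
        P=wp(*X); u=np.round(proj(im,P)).astype(int)
        t=a[u[1]-7:u[1]+8,u[0]-7:u[0]+8]; w=im["image"][u[1]-12:u[1]+13,u[0]-12:u[0]+13]
        r=cv2.matchTemplate(w,t,cv2.TM_CCOEFF_NORMED);_,m,_,l=cv2.minMaxLoc(r); d=np.array(l)-5.
        if 0<l[0]<10 and 0<l[1]<10: d+=[sub(r[l[1],l[0]-1:l[0]+2]),sub(r[l[1]-1:l[1]+2,l[0]])]
        print(c,nm,round(m,2),d.round(2),"mm",((atz(im,u+d,P[2])-atz(im,u,P[2]))[:2]*1000).round(1))
E
python3 cmp.py
```

```text
scene knob 0.98 [-1.52 -0.47] mm [-1.3  3.2]
scene topBL 0.95 [-1.17 -0.28] mm [-1.2  2.5]
scene rimBL 0.98 [-1.36  0.42] mm [-3.3  1.2]
scene topBR 0.99 [-1.81 -0.93] mm [-0.7  4.4]
scene rimBR 0.99 [-1.66 -0.36] mm [-1.8  3.2]
scene topFL 0.99 [-1.6 -0.2] mm [-2.1  2.9]
scene rimFL 0.97 [-0.72  0.61] mm [-2.5 -0.3]
scene topFR 0.97 [-1.09 -0.14] mm [-1.3  1.8]
scene rimFR 0.99 [-0.85 -0.69] mm [0.1 2.7]
scene hBL 0.99 [-1.2   0.02] mm [-2.1  1.9]
scene hBR 0.97 [-0.56 -0.19] mm [-0.5  1.2]
scene hFR 0.99 [-0.21 -0.14] mm [-0.1  0.6]
scene hFL 0.94 [-1.09  0.26] mm [-2.4  1.1]
top knob 0.97 [-1.16  0.68] mm [-1.7  3.1]
top topBL 0.91 [-0.93  0.19] mm [-0.5  2.5]
top rimBL 0.97 [-0.92  0.23] mm [-0.6  2.6]
top topBR 0.97 [-1.02  0.32] mm [-0.8  2.8]
top rimBR 0.98 [-0.88  0.2 ] mm [-0.5  2.5]
top topFL 0.96 [-0.95  0.49] mm [-1.3  2.6]
top rimFL 0.96 [-0.99 -0.02] mm [0.1 2.9]
top topFR 0.98 [-0.39  0.21] mm [-0.5  1.1]
top rimFR 0.96 [-0.97 -0.11] mm [0.4 2.8]
top hBL 0.98 [-0.82  0.89] mm [-2.5  2.4]
top hBR 0.96 [-0.51  0.39] mm [-1.1  1.5]
top hFR 0.97 [-0.26 -0.09] mm [0.3 0.8]
top hFL 0.94 [-0.63  0.8 ] mm [-2.3  1.9]
```

The cover shifted uniformly at rim and top, about 1 mm relative to the heater, so it sits flush. The heater moved about 1.5 mm. Handing in.

```bash
python3 -c "
from rig import env
print(env.close_job())"
```

```text
the job is handed in; nothing more can be done
None
```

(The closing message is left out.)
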